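Load the rail blank and shift the board feeder into the green gear

TASK

Get the board feeder ready to run. First take the tenoned pine blank off the gearbox top, where it lies in the way of the lever, and lay it flat and lengthwise inside the blue trough, set down and not dropped; then shift the lever out of its gear, across the neutral slot and fully home into the gear beside the green tab, and let go. Never put it into the gear at the red tab, and leave the glue bottle, jar, mallet and chisel standing or lying where they are.

Things in the scene. Friction and masses are not known exactly. Their poses are not given: they have to be found in the camera images.
- feeder: Green gearbox, 200 (x) x 170 (y) mm, fixed, turned up to 0.6 rad; origin under its centre on the bench. Steel top 100 mm up with an H slot: gear slots along x at y = +18 and -18 mm, joined at x = 0 by the neutral slot; play 3 mm at the plate, 8 mm at the knob. Tabs stick out at x = +111 and -111 mm by the slot ends: white ones at y = +44; at y = -44 one green, one red, either way round.
- knob (a point): Centre of the black ball knob (40 mm diameter) on the shift lever, 80 to 100 mm above the gearbox top. The 12 mm stick pivots on a ball joint inside the gearbox, on its z axis 35 mm above the bench; the knob centre moves on a sphere of 165 mm radius about that pivot.
- lever_shift (a joint): Lean of the lever along feeder x, rad: 0 neutral, +0.30 home in the +x gear, -0.30 home in the -x gear; starts in the -x half. Knob centre from the pivot in feeder axes: 165 mm * (sin s, cos s sin c, cos s cos c), s = lever_shift, c = lever_cross. Friction holds the lever where it is left; about 2 N at the knob moves it.
- lever_cross (a joint): Lean of the lever along feeder y, rad: +0.27 against the stop in the +y gear slot (where it starts), -0.27 in the -y slot, the slot with the green and red tabs. It can cross only with lever_shift near 0.
- green_tab: Green tab, 24 (x) x 34 (y) x 12 mm, on an end face of the gearbox just under its top, at the end of a gear slot, marking the gear wanted; origin under its centre, 88 mm above the bench.
- red_tab: Red tab of the same size at the opposite end of the same slot, marking the gear to stay out of.
- blank: Pine blank, 120 (x) x 45 (y) x 40 (z) mm, about 0.16 kg, loose; origin under mid length. Full section from x = -36 to +60 mm; a thin tenon (30 wide, 16 high, mid height) on to x = -60. Starts flat on the gearbox top over the -y slot, roughly along feeder x, close beside the lever: the gripper must clear the knob, so take it by its +x part.
- trough: Blue infeed trough, fixed; origin under its centre on the bench, long axis x, z up. Inside 150 (x) x 61 (y) mm, floor 30 mm above the bench, lips 6 mm thick and 12 mm above the floor all round. The blank may lie either way round.
- glue: White glue bottle standing between gearbox and trough, 56 mm diameter, 150 mm tall; bystander, origin under its centre.
- jar: Amber jar with dark lid, 68 mm diameter, 85 mm tall, standing between the work and the robot; bystander, origin under its centre.
- mallet: Wooden mallet lying beyond the work; head 60 (x) x 110 (y) x 50 mm, handle along +x to 195 mm; bystander, origin under its head.
- chisel: Chisel lying beyond the work, 200 mm long along x, 26 mm thick; bystander, origin under its middle.
There are look-alikes about, which are no part of the job. There is more than one size of the blank; the job needs the larger. Several things have the shape of the trough; the one meant has the colours described above.

How it is judged:
By the outcome, as a careful person would: the job done as asked, in the order asked, and still so for the second after the job is handed in, with the robot touching nothing.
It also fails if it takes over 64 s, if anything falls off the work surface, if the arm or the gripper's body presses on something with over 40 N, if the wrist force passes 120 N, or if a joint passes its speed limit or range.

ROBOT

A 7-joint arm with a two-finger parallel gripper is mounted at the origin on the work surface. World frame = base frame: x ahead of the robot, y to its left, z up, the work surface at z = 0. Lengths are in m, angles in rad, forces in N, time in s.
With the tool pointing down it reaches from about 0.4 to 0.9 m from the base axis. Payload 5.6 kg.
Tool frame: the origin (TCP) lies midway between the tips of the shut fingers; the grasp point (between the pads) lies 19 mm behind it; y points along the fingers, z is the direction in which the jaws open and shut, and the axes are right-handed (so a half turn about y gives the same grasp; the last joint's range is limited). The gripper opens to 92 mm and grips with 3 to 60 N. Pads are 20 mm wide; open, the fingers measure 128 mm over their backs; the gripper's body (75 mm by 189 mm) begins 69 mm behind the grasp point.
Start: joints at [-1.244, 0.468, -0.012, 1.603, 0.006, 1.071, -0.056], TCP at [0.235, 0.606, 0.19] pointing down, gripper open.
Joint ranges: [-2.53, 2.53], [-0.31, 2.02], [-1.57, 1.55], [0.28, 2.44], [-1.29, 4.43], [0.15, 1.84], [-2.92, 2.92]. Speed limits (rad/s): [2.57, 2.57, 3.14, 3.14, 3.14, 3.14, 3.14].

INTERFACE

Orientations are given as a 3x3 rotation matrix whose columns are the frame's x, y, z axes.
In Python, from station import env, effector, solver, viewer, workorder, search_frame, tip_of gives the robot as it stands. Calls block until the motion is done:
- env.reach(position, orientation): joint-space move of the TCP to a pose.
- env.movel(position, frame=None, rate=0.15): straight line of the TCP; frame=None keeps the orientation; rate is the mean speed in m/s.
- env.goto_joints(angles): joint-space move.
- effector.release() and effector.grasp(squeeze=None): open the fingers fully, or close them until they stop; squeeze is the grip in N (None keeps the last).
- env.pause(seconds).
- solver.inverse_kinematics(position, orientation): joint angles nearest the present ones, or None.
- env.sense(): the state.
- viewer.read_camera(name): name is "scene" or "top" or "wrist"; returns (picture, depth): 400x640x3 uint8, red, green, blue; 400x640 float32, m along the optical axis (not along the pixel's ray), 0 where there is no reading.
- viewer.camera_info(name): a dict with "intrinsics" (3x3 intrinsics, pixels), "eye" and "rotation" of the camera in the world; the wrist camera has in their place "T_tool_cam" (4x4, takes a point from camera to tool coordinates, whose origin is the TCP and whose axes are the tool frame's). Camera axes: x right, y up, looking along -z (the intrinsics and any distortion apply to the point x, -y, -z); pixel columns grow to the right and rows downward; lengths in m; the calibration is good to about 2 mm. A picture is of the moment at which its call begins: read the wrist's pose just before it. camera_info takes no time and is no camera call.
A pose or a line that the arm cannot do raises env.PlanningError and nothing moves.
- workorder.finish_job(): hands the job in, once; it reports no verdict.
Trained networks look in the newest picture that a camera, given by its name, has taken for a name from the list of things; names that differ only in an ending like _2 or _b are one class to them, and where a whole thing is asked for, a point or a joint stands for the part that bears it (a point fixed in the world has none). Each returns a list of dicts, best first, with "score" (0 to 1); they miss things now and then, are a little off and sometimes report something else, mostly with a low value. They report only what shows in the picture. A call takes as long as a camera call. They do not tell look-alikes from the thing itself.
- search_frame(camera, name): "at" ([x, y, z] in m, in world coordinates, good to about 4 mm: the middle of the surface that is visible of it).
- tip_of(camera, name): "at" ([x, y, z] in m, in world coordinates, good to about 4 mm: a listed point, or the origin of a listed thing).
The state is a dict: "t": time; "joint_positions": joint angles; "joint_velocities": joint speeds; "tau": joint torques, N m; "ee_pos": TCP position; "tcp_rot": TCP orientation; "wrist_force": force on the tool from outside, world axes, zero at the start; "moment": the same for the moment, N m; "gripper_width": finger opening in m.
Only numpy, scipy, OpenCV 4.12 (cv2) and the standard library are available. Lean on these libraries where they do the work, as an engineer would, in place of code of your own. Each camera call takes 0.05 s, during which the arm holds its last target.

## Working session

There is one attempt and no reset: what is moved stays moved. The work goes in short steps, each a Python script; the robot and the scene stay as the last script left them, time stands still between calls to the robot, and variables do not carry over. Pictures are saved under pics/ and viewed, and the job is handed in when it is done.

```bash
ls; mkdir -p pics; cat > h.py <<'E'
import numpy as np, cv2
from station import env, effector, solver, viewer, workorder, search_frame, tip_of
def snap(n,f):
    s=env.sense(); p,d=viewer.read_camera(n); cv2.imwrite(f'pics/{f}.png',p[:,:,::-1]); np.savez(f'pics/{f}.npz',p=p,d=d,ee=s['ee_pos'],R=s['tcp_rot']); return p,d
def pose(n,f=None):
    i=viewer.camera_info(n)
    if n=='wrist':
        z=np.load(f'pics/{f}.npz'); T=np.array(i['T_tool_cam']); R=z['R']@T[:3,:3]; e=z['ee']+z['R']@T[:3,3]; return np.array(i['intrinsics']),e,R
    return np.array(i['intrinsics']),np.array(i['eye']),np.array(i['rotation'])
def cloud(n,f):
    d=np.load(f'pics/{f}.npz')['d']; K,e,R=pose(n,f)
    v,u=np.mgrid[:400,:640]; x=(u-K[0,2])/K[0,0]*d; y=(v-K[1,2])/K[1,1]*d
    P=np.stack([x,-y,-d],-1)@R.T+e; P[d==0]=np.nan; return P
E
python3 - <<'E'
from h import *
for n in('scene','top','wrist'):
    snap(n,n+'0'); print(n,viewer.camera_info(n))
for c in('top','scene'):
    viewer.read_camera(c)
    for n in['feeder','knob','green_tab','red_tab','blank','trough','glue','jar','mallet','chisel']:
        print(c,n,[(round(r['score'],2),np.round(r['at'],3).tolist()) for r in tip_of(c,n)][:5])
print(env.sense())
E
```

```text
pics
scene {'intrinsics': array([[520.14476071,   0.        , 321.57421781],
       [  0.        , 520.14476071, 192.83344752],
       [  0.        ,   0.        ,   1.        ]]), 'eye': array([ 1.09707367, -0.79446425,  1.14879381]), 'rotation': array([[ 0.80519205, -0.4367409 ,  0.40115229],
       [ 0.59296115,  0.60199474, -0.53478912],
       [-0.00792729,  0.66847567,  0.74369176]])}
top {'intrinsics': array([[474.14811764,   0.        , 317.86191262],
       [  0.        , 474.14811764, 196.3866586 ],
       [  0.        ,   0.        ,   1.        ]]), 'eye': array([ 0.37603323, -0.06310523,  1.17295823]), 'rotation': array([[ 0.0164802 ,  0.98776982, -0.15504576],
       [-0.99954124,  0.01233469, -0.02766159],
       [-0.02541084,  0.1554305 ,  0.98751995]])}
wrist {'intrinsics': array([[295.49563151,   0.        , 324.54736041],
       [  0.        , 295.49563151, 199.9874737 ],
       [  0.        ,   0.        ,   1.        ]]), 'T_tool_cam': array([[ 1.54556326e-03, -9.68826873e-01, -2.47733931e-01,
        -6.81608547e-02],
       [ 2.88765265e-04,  2.47734649e-01, -9
[... 1508 characters left out ...]
int_velocities': array([-1.45433284e-04, -8.48637423e-04, -6.56088506e-05, -1.58751182e-03,
        2.10462921e-03,  5.13119916e-04, -2.75361472e-04]), 'tau': array([ 1.14999428e-03, -5.20413351e+01, -1.17673993e-02, -2.44045043e+01,
       -5.65925287e-02,  1.15572615e-02,  3.93606138e-05]), 'ee_pos': array([0.23496442, 0.60605445, 0.18960057]), 'tcp_rot': array([[ 9.32395221e-01,  6.06747321e-05,  3.61440380e-01],
       [-3.61440382e-01,  3.14300010e-05,  9.32395221e-01],
       [ 4.52127588e-05, -9.99999998e-01,  5.12354811e-05]]), 'wrist_force': array([ 0.28069494, -0.31233604, -0.31198108]), 'moment': array([-0.00742222,  0.01866588, -0.02408322]), 'gripper_width': 0.09195198130386525}
```

View pics/top0.png

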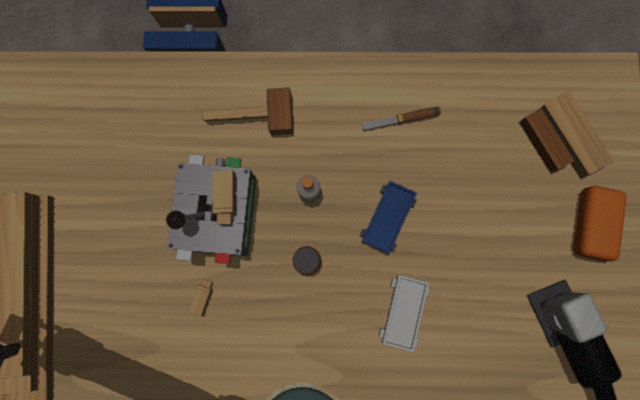

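View pics/scene0.png

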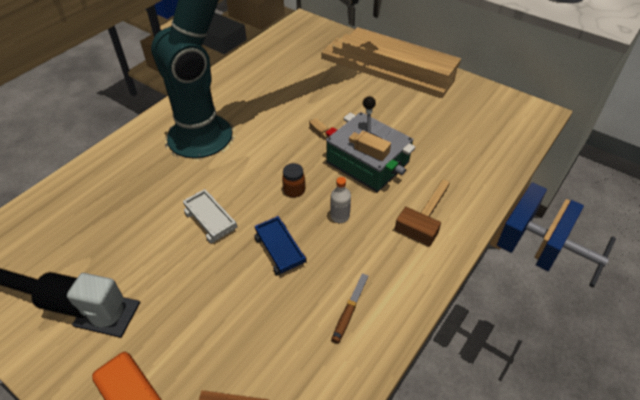

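```bash
python3 - <<'E'
from h import *
p=cv2.imread('pics/top0.png')
a=cv2.resize(p[145:315,155:265],None,fx=3.5,fy=3.5,interpolation=cv2.INTER_CUBIC)
b=cv2.resize(p[170:360,350:440],None,fx=3.1,fy=3.1,interpolation=cv2.INTER_CUBIC)
H=max(a.shape[0],b.shape[0]); o=np.zeros((H,a.shape[1]+b.shape[1],3),np.uint8); o[:a.shape[0],:a.shape[1]]=a;o[:b.shape[0],a.shape[1]:]=b
cv2.imwrite('pics/crop0.png',cv2.convertScaleAbs(o,alpha=1.7))
def rect(n,x0,x1,y0,y1,z0,z1):
    P=cloud(n,n+'0').reshape(-1,3); m=(P[:,0]>x0)&(P[:,0]<x1)&(P[:,1]>y0)&(P[:,1]<y1)&(P[:,2]>z0)&(P[:,2]<z1)
    Q=P[m]; r=cv2.minAreaRect((Q[:,:2]*1000).astype(np.float32)); print(n,len(Q),r,Q[:,2].mean())
for n in('top','scene'):
    rect(n,.38,.66,.1,.33,.092,.108)
    rect(n,.42,.64,.14,.232,.13,.147)
    rect(n,.4,.6,-.3,-.1,.036,.05)
    rect(n,.4,.6,-.3,-.1,.024,.034)
    rect(n,.4,.6,.2,.33,.165,.22)
E
```

```text
top 5219 ((515.1903076171875, 219.15325927734375), (171.43731689453125, 246.25807189941406), 86.29700469970703) 0.09866262940729967
top 904 ((538.9110107421875, 179.1288604736328), (114.2544174194336, 46.35014724731445), 2.8645644187927246) 0.13848220639919573
top 496 ((508.19842529296875, -202.10342407226562), (73.42675018310547, 162.92245483398438), 65.63511657714844) 0.041391599110683054
top 1538 ((504.974609375, -201.75242614746094), (85.06371307373047, 156.8936004638672), 65.22418975830078) 0.029395015619093412
top 300 ((477.1419677734375, 262.50909423828125), (36.048919677734375, 37.10030746459961), 3.6049747467041016) 0.19947528482108992
scene 2212 ((517.682861328125, 218.73138427734375), (179.23098754882812, 248.3214111328125), 85.81137084960938) 0.10011118045723102
scene 453 ((539.70703125, 177.3243408203125), (119.89479064941406, 51.76342010498047), 2.24320387840271) 0.13904271379555624
scene 406 ((509.87139892578125, -202.27218627929688), (74.25267791748047, 165.8095703125), 65.1236801147461) 0.04125569009970035
scene 1038 ((510.81768798828125, -203.08209228515625), (87.72639465332031, 162.88748168945312), 65.21146392822266) 0.02991731429734285
scene 172 ((483.10247802734375, 260.5126647949219), (36.35340118408203, 32.77010726928711), 56.51398468017578) 0.1938742148269856
```

View pics/crop0.png

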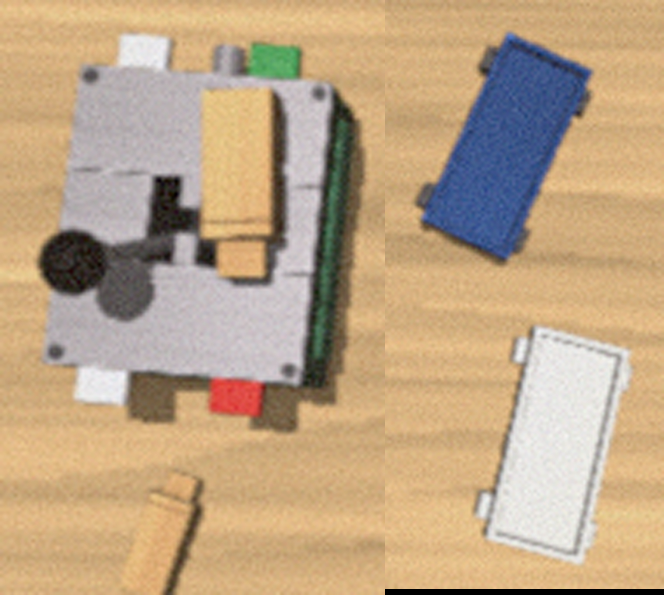

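Candidates: the larger blank is on the gearbox at top-picture (222,195), and the small look-alike lies on the bench at (201,298). The blue trough is at (389,217) and the white look-alike at (404,313). The crop confirms both picks. Green is the feeder +x end. Now I'll hover over the blank and refine its pose.

```bash
python3 - <<'E'
from h import *
def R(yaw):
    c,s=np.cos(yaw),np.sin(yaw); x=[c,s,0]; y=[0,0,-1]; z=np.cross(x,y); return np.array([x,y,z]).T
s=env.sense()
p=np.array(s['ee_pos']); env.movel(p+[0,0,.11],rate=.3)
env.reach([0.565,0.18,0.30],R(0.045))
snap('wrist','w1')
print(env.sense()['t'], env.sense()['ee_pos'])
for n in('blank','knob'): print(n,[(round(r['score'],2),np.round(r['at'],3).tolist()) for r in tip_of('wrist',n)][:3])
C=cloud('wrist','w1').reshape(-1,3)
m=(C[:,2]>.134)&(C[:,2]<.146)&(C[:,0]>.42)&(C[:,0]<.64)&(C[:,1]>.13)&(C[:,1]<.225)
Q=C[m];print(m.sum(),Q[:,2].mean(),cv2.minAreaRect((Q[:,:2]*1000).astype(np.float32)),np.percentile(Q[:,:2],[1,50,99],axis=0))
C=cloud('top','top0').reshape(-1,3)
m=(C[:,2]>.134)&(C[:,2]<.146)&(C[:,0]>.42)&(C[:,0]<.64)&(C[:,1]>.13)&(C[:,1]<.225)
Q=C[m];print(m.sum(),cv2.minAreaRect((Q[:,:2]*1000).astype(np.float32)),np.percentile(Q[:,:2],[1,50,99],axis=0))
E
```

```text
3.7667 [0.56459271 0.18133055 0.29979045]
blank [(0.95, [0.537, 0.178, 0.102]), (0.61, [0.621, 0.168, 0.088]), (0.55, [0.507, -0.2, 0.001])]
knob [(0.9, [0.479, 0.263, 0.186])]
2913 0.13938922799123699 ((550.415283203125, 181.1162872314453), (95.1845703125, 45.165283203125), 2.5156619548797607) [[0.50329733 0.15857001]
 [0.54812229 0.18107257]
 [0.59699523 0.20367739]]
878 ((548.0403442382812, 179.58566284179688), (95.97303009033203, 46.35014724731445), 2.8645644187927246) [[0.50084549 0.15669193]
 [0.54779032 0.17956857]
 [0.59554144 0.20323709]]
```

View pics/w1.png

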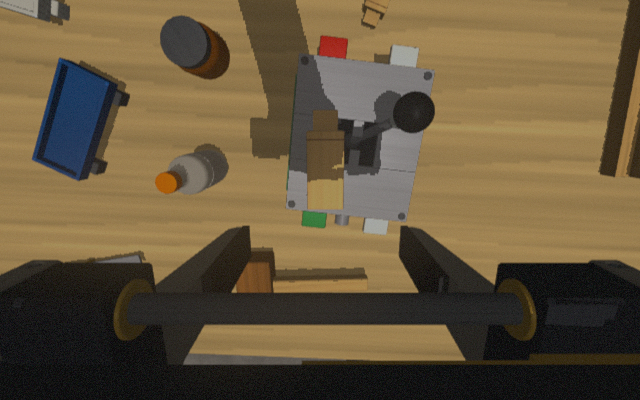

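The wrist view shows the blank at (325,170), with the knob at (413,112) clear of the gripper. Its measured section is 95×45 mm at z 0.139, which matches the blank. Next is the grasp.

```bash
cat >> h.py <<'E'
def R(yaw):
    c,s=np.cos(yaw),np.sin(yaw); x=[c,s,0]; y=[0,0,-1]; z=np.cross(x,y); return np.array([x,y,z]).T
def st(l=''):
    s=env.sense(); print(l,round(s['t'],2),np.round(s['ee_pos'],4),'F',np.round(s['wrist_force'],1),'w',round(s['gripper_width'],4)); return s
E
python3 - <<'E'
from h import *
y=0.046
env.movel([0.5715,0.1815,0.19],frame=R(y),rate=.25)
env.movel([0.5715,0.1815,0.1155],rate=.1); st()
effector.grasp(45); st('g')
p=np.array(env.sense()['ee_pos'])
env.movel([p[0],p[1],0.15],rate=.08); st('l')
env.movel([p[0],p[1],0.30],rate=.25); st('l')
snap('wrist','w2');snap('scene','s2')
E
```

```text
5.35 [0.5721 0.1816 0.1162] F [ 0.2  0.5 -0. ] w 0.0921
g 6.7 [0.5715 0.1815 0.1155] F [0.5 0.4 0.2] w 0.0005
l 7.28 [0.5715 0.1816 0.1504] F [-0.2  0.  -0.5] w 0.0007
l 8.03 [0.5706 0.1813 0.2983] F [-0.6  0.7 -0.1] w 0.0006
```

View pics/s2.png

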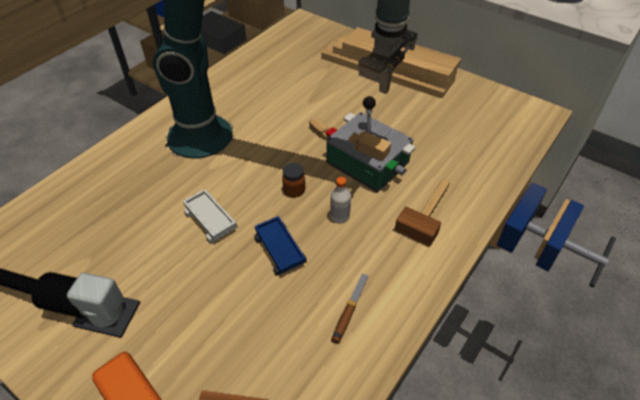

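View pics/w2.png

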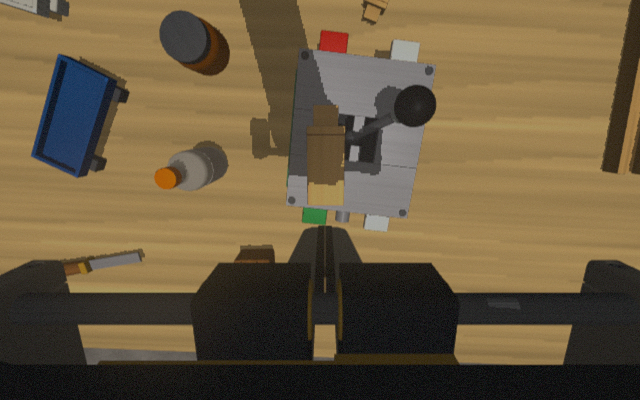

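```bash
python3 - <<'E'
from h import *
def proj(K,e,Rr,p):
    c=Rr.T@(np.array(p)-e); return K[0,2]+K[0,0]*c[0]/-c[2], K[1,2]+K[1,1]*-c[1]/-c[2], -c[2]
z=np.load('pics/w2.npz'); print(z['ee'],z['R'])
for n,f in(('scene','s2'),('wrist','w2')):
    a=pose(n,f)
    for q in(z['ee'],z['ee']-[0,0,.019],z['ee']+[0,0,.07],[.5375,.18,.14],[.479,.263,.186]): print(n,np.round(q,3),np.round(proj(*a,q),3))
for n,f in(('scene','s2'),('wrist','w2')):
    C=cloud(n,f); 
    if n=='scene':
        for v,u in((88,385),(80,385),(70,385),(60,385),(145,370)): print(n,u,v,np.round(C[v,u],3))
    else:
        for v,u in((232,325),(240,325),(235,310),(245,335),(170,325),(190,325)): print(n,u,v,np.round(C[v,u],3))
C=cloud('wrist','w2').reshape(-1,3)
m=(C[:,2]>.134)&(C[:,2]<.146)&(C[:,0]>.42)&(C[:,0]<.64)&(C[:,1]>.13)&(C[:,1]<.225)
Q=C[m];print(cv2.minAreaRect((Q[:,:2]*1000).astype(np.float32)))
E
```

```text
[0.57055626 0.18127894 0.29826319] [[ 9.98934447e-01 -2.52054547e-03 -4.60827310e-02]
 [ 4.60804077e-02 -9.72242145e-04  9.98937261e-01]
 [-2.56267036e-03 -9.99996351e-01 -8.55058406e-04]]
scene [0.571 0.181 0.298] [383.041  98.071   1.366]
scene [0.571 0.181 0.279] [382.469 103.83    1.38 ]
scene [0.571 0.181 0.368] [385.258  75.785   1.314]
scene [0.538 0.18  0.14 ] [368.605 138.359   1.496]
scene [0.479 0.263 0.186] [368.165 103.419   1.529]
wrist [0.571 0.181 0.298] [3.24351e+02 2.25297e+02 2.05000e-01]
wrist [0.571 0.181 0.279] [3.24397e+02 2.17067e+02 2.24000e-01]
wrist [0.571 0.181 0.368] [3.24074e+02 2.74639e+02 1.38000e-01]
wrist [0.538 0.18  0.14 ] [324.756 155.111   0.351]
wrist [0.479 0.263 0.186] [4.11099e+02 1.04018e+02 2.93000e-01]
scene 385 88 [0.58  0.169 0.342]
scene 385 80 [0.58  0.165 0.369]
scene 385 70 [0.598 0.127 0.427]
scene 385 60 [0.596 0.126 0.454]
scene 370 145 [0.556 0.159 0.14 ]
wrist 325 232 [0.562 0.181 0.335]
wrist 325 240 [0.562 0.181 0.347]
wrist 310 235 [0.563 0.173 0.339]
wrist 335 245 [0.562 0.186 0.353]
wrist 325 170 [0.555 0.181 0.14 ]
wrist 325 190 [0.58  0.182 0.138]
((551.0186157226562, 181.1986083984375), (94.18624114990234, 44.97151184082031), 2.510052442550659)
```

The close caught nothing (width 0.0005). The depth pictures show the fingertips about 30 mm above the reported TCP. I'll measure that offset properly before trying again.

```bash
python3 - <<'E'
from h import *
for n,f in(('wrist','w1'),('wrist','w2'),('scene','s2')):
    z=np.load(f'pics/{f}.npz'); C=cloud(n,f).reshape(-1,3); L=(C-z['ee'])@z['R']  # tool coords
    m=(np.abs(L[:,0])<.05)&(np.abs(L[:,2])<.08)&(L[:,1]<.05)&(L[:,1]>-.16)
    Q=L[m]; print(f,m.sum())
    h,e=np.histogram(Q[:,1],bins=np.arange(-.16,.055,.01)); print(list(zip(np.round(e,2),h)))
    t=Q[Q[:,1]>-.06]; 
    if len(t): print(np.round(np.percentile(t,[0,2,50,98,100],axis=0),4))
P=cv2.imread('pics/w2.png')[205:300,240:410]; Q=cv2.imread('pics/s2.png')[10:150,330:440]
cv2.imwrite('pics/c2.png',np.hstack([cv2.resize(P,(400,224)),cv2.resize(Q,(176,224))])*2)
E
```

```text
w1 74661
[(np.float64(-0.16), np.int64(11182)), (np.float64(-0.15), np.int64(11912)), (np.float64(-0.14), np.int64(25284)), (np.float64(-0.13), np.int64(14997)), (np.float64(-0.12), np.int64(2715)), (np.float64(-0.11), np.int64(977)), (np.float64(-0.1), np.int64(1370)), (np.float64(-0.09), np.int64(1565)), (np.float64(-0.08), np.int64(1211)), (np.float64(-0.07), np.int64(1084)), (np.float64(-0.06), np.int64(865)), (np.float64(-0.05), np.int64(694)), (np.float64(-0.04), np.int64(554)), (np.float64(-0.03), np.int64(251)), (np.float64(-0.02), np.int64(0)), (np.float64(-0.01), np.int64(0)), (np.float64(0.0), np.int64(0)), (np.float64(0.01), np.int64(0)), (np.float64(0.02), np.int64(0)), (np.float64(0.03), np.int64(0)), (np.float64(0.04), np.int64(0))]
[[-0.0095 -0.06   -0.0606]
 [-0.0092 -0.0596 -0.0577]
 [-0.0069 -0.0457  0.0456]
 [ 0.0105 -0.0256  0.0581]
 [ 0.0117 -0.0234  0.0609]]
w2 71522
[(np.float64(-0.16), np.int64(11156)), (np.float64(-0.15), np.int64(11957)), (np.float64(-0.14), np.int64(25250)), (np.float64(-0.13), np.int64(16474)), (np.float64(-0.12), np.int64(3811)), (np.flo
[... 847 characters left out ...]
.12), np.int64(18)), (np.float64(-0.11), np.int64(1)), (np.float64(-0.1), np.int64(12)), (np.float64(-0.09), np.int64(27)), (np.float64(-0.08), np.int64(32)), (np.float64(-0.07), np.int64(27)), (np.float64(-0.06), np.int64(31)), (np.float64(-0.05), np.int64(33)), (np.float64(-0.04), np.int64(33)), (np.float64(-0.03), np.int64(9)), (np.float64(-0.02), np.int64(0)), (np.float64(-0.01), np.int64(0)), (np.float64(0.0), np.int64(0)), (np.float64(0.01), np.int64(0)), (np.float64(0.02), np.int64(0)), (np.float64(0.03), np.int64(0)), (np.float64(0.04), np.int64(0))]
[[-0.0095 -0.0594 -0.0197]
 [-0.0079 -0.0593 -0.0195]
 [ 0.0079 -0.0442 -0.0124]
 [ 0.0112 -0.027   0.0095]
 [ 0.0124 -0.0254  0.0127]]
```

View pics/c2.png

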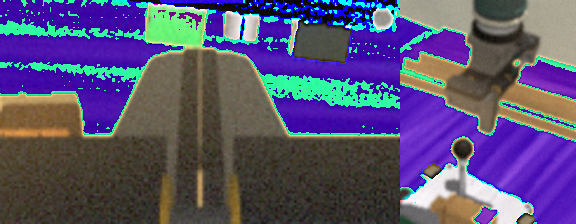

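All three views agree: the real tips sit about 24 mm behind the reported TCP, and the body starts about 112 mm behind it, which fits the same shift. So TCP z must be commanded 24 mm lower. I'll redo the grasp in steps and watch the force.

```bash
echo 'D=0.024' >> h.py; python3 - <<'E'
from h import *
effector.release()
env.movel([0.572,0.1818,0.17],frame=R(0.045),rate=.3)
for z in(.113,.1,.0915):
    env.movel([0.572,0.1818,z],rate=.12); s=st()
    if abs(s['wrist_force'][2])>6: raise SystemExit('contact')
effector.grasp(45); s=st('g')
if s['gripper_width']<.03: raise SystemExit('missed')
env.movel([0.572,0.1818,0.13],rate=.08); st('l')
env.movel([0.572,0.1818,0.26],rate=.25); st('l')
snap('wrist','w3');snap('scene','s3')
E
```

```text
10.72 [0.5729 0.182  0.1141] F [0.4 0.3 0.2] w 0.0924
 10.97 [0.5719 0.1818 0.1002] F [-0.3  0.2  0.1] w 0.0919
 11.22 [0.5717 0.1817 0.0912] F [-0.4 -0.1 -0.6] w 0.0918
g 12.0 [0.572  0.1818 0.0915] F [-0.1  0.4 -0.2] w 0.045
l 12.63 [0.5719 0.1818 0.1302] F [ 0.1 -0.4 -1.4] w 0.0448
l 13.3 [0.571  0.1815 0.2583] F [-0.1 -0.1 -1.2] w 0.0446
```

```bash
python3 - <<'E'
import cv2,numpy as np
a=cv2.imread('pics/w3.png');b=cv2.imread('pics/s3.png')[20:220,240:480]
cv2.imwrite('pics/c3.png',np.hstack([cv2.resize(a,(400,250)),cv2.resize(b,(300,250))]))
E
```

```text
(no output)
```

View pics/c3.png

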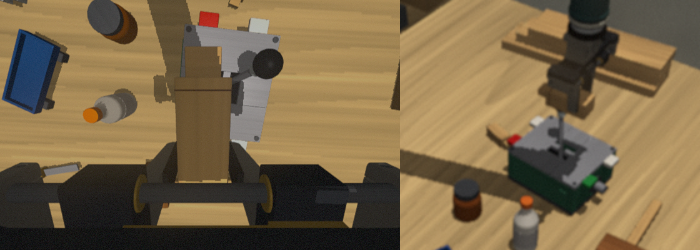

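The blank is held (width 45 mm, weight −1.4 N). I'll check its tilt and position in the hand, then carry it.

```bash
python3 - <<'E'
from h import *
z=np.load('pics/w3.npz'); C=cloud('wrist','w3').reshape(-1,3); L=(C-z['ee'])@z['R']
m=(L[:,0]>-.1)&(L[:,0]<-.012)&(np.abs(L[:,2])<.02)&(L[:,1]>-.06)&(L[:,1]<-.02+.01)
Q=L[m]
for a in np.arange(-.1,-.01,.01):
    k=(Q[:,0]>=a)&(Q[:,0]<a+.01)
    if k.sum()>5: print(round(a,2),k.sum(),np.round(np.median(Q[k,1]),4),np.round([Q[k,2].min(),Q[k,2].max()],3))
# path check
yaw=np.radians(-24.9)
for zz in(.28,.15,.03): print(solver.inverse_kinematics(np.array([.5088,-.2022,0])+.0345*np.array([np.cos(yaw),np.sin(yaw),0])+[0,0,zz],R(yaw)))
print(env.sense()['joint_positions'])
E
```

```text
-0.1 332 -0.0358 [-0.015  0.015]
-0.09 1221 -0.0359 [-0.014  0.015]
-0.08 1185 -0.0359 [-0.015  0.015]
-0.07 1681 -0.0478 [-0.02  0.02]
-0.06 1622 -0.0479 [-0.02  0.02]
-0.05 1587 -0.0479 [-0.02  0.02]
-0.04 1505 -0.0479 [-0.02  0.02]
-0.03 1438 -0.0479 [-0.02  0.02]
-0.02 1087 -0.0479 [-0.02  0.02]
[-0.12821595  0.28919756  0.5659879   1.69913305 -0.16475964  1.20102541
  1.61497718]
[-0.08477347  0.42477909  0.52630367  1.83876186 -0.25808607  0.94607684
  1.69145346]
[-0.02547802  0.59573076  0.45847128  1.90580392 -0.38304845  0.72675219
  1.79106998]
[-0.56427581  0.32233684  0.25541098  1.66864831 -0.08678156  1.16636857
  1.32900479]
```

Level in the hand: its bottom is 7.9 mm above the reported TCP and its origin is at tool x −34.5 mm. Carrying it to the trough.

```bash
python3 - <<'E'
from h import *
yaw=np.radians(-24.9); g=np.array([.5088,-.2022,0])+.0345*np.array([np.cos(yaw),np.sin(yaw),0])
env.movel([0.572,0.1818,0.30],rate=.3)
env.reach(g+[0,0,.28],R(yaw))
env.movel(g+[0,0,.06],rate=.25); env.pause(.2)
snap('wrist','w4'); snap('scene','s4'); st()
P=cloud('wrist','w4').reshape(-1,3);m=(P[:,0]>.4)&(P[:,0]<.62)&(P[:,1]>-.31)&(P[:,1]<-.1)&(P[:,2]>.036)&(P[:,2]<.048)
ax=np.array([np.cos(yaw),np.sin(yaw)]); ay=np.array([-ax[1],ax[0]]); q=P[m][:,:2]-[.5088,-.2022]; print(m.sum(),np.percentile(q@ax,[1,99]),np.percentile(q@ay,[1,99]))
E
python3 - <<'E'
import cv2,numpy as np
a=cv2.imread('pics/w4.png');b=cv2.imread('pics/s4.png')[120:320,200:440]
cv2.imwrite('pics/c4.png',np.hstack([cv2.resize(a,(400,250)),cv2.resize(b,(300,250))]))
E
```

```text
16.5 [ 0.5407 -0.2168  0.0609] F [-0.2 -0.  -1.7] w 0.0449
3427 [-0.08000607  0.03996526] [-0.03427837  0.03827025]
```

View pics/c4.png

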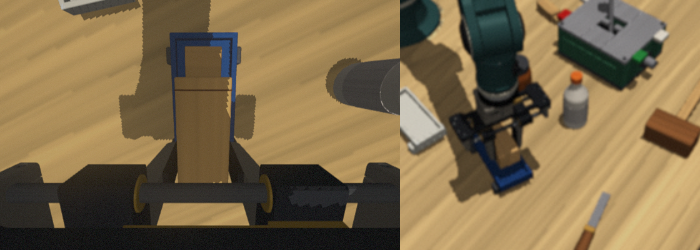

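The wrist view shows the blank centred over the trough opening, with the lips visible on both sides. Lowering.

```bash
python3 - <<'E'
from h import *
yaw=np.radians(-24.9); ax=np.array([np.cos(yaw),np.sin(yaw),0]); ay=np.array([-ax[1],ax[0],0])
g=np.array([.5088,-.2022,0])+.0345*ax+.001*ay
env.movel(g+[0,0,.026],rate=.1); env.pause(.1); s=st()
z=.026
while s['wrist_force'][2]<1.5 and z>.0195:
    z-=.0008; env.movel(g+[0,0,z],rate=.03); env.pause(.1); s=st()
    if abs(s['wrist_force']).max()>12: break
effector.release(); st('rel')
env.movel(g+[0,0,.12],rate=.15)
env.movel(g+[0,0,.25],rate=.3)
snap('wrist','w5');snap('top','t5');st()
for n in('blank','trough'): print(n,[(round(r['score'],2),np.round(r['at'],3).tolist()) for r in tip_of('wrist',n)][:3])
P=cloud('wrist','w5').reshape(-1,3);m=(P[:,0]>.4)&(P[:,0]<.62)&(P[:,1]>-.31)&(P[:,1]<-.1)
Q=P[m&(P[:,2]>.06)&(P[:,2]<.08)]; print('blank top',len(Q),np.percentile(Q[:,2],[2,50,98]),cv2.minAreaRect((Q[:,:2]*1000).astype(np.float32)))
E
```

```text
17.09 [ 0.5408 -0.2162  0.0264] F [ 0.6  0.7 -1.3] w 0.0446
 17.44 [ 0.5407 -0.2158  0.0254] F [ 0.1 -0.2 -2.3] w 0.045
 17.79 [ 0.5405 -0.2158  0.0244] F [-0.8  0.8 -1.1] w 0.0449
 18.14 [ 0.5405 -0.2158  0.0236] F [ 0.  -0.3 -2.1] w 0.0446
 18.49 [ 0.5405 -0.2158  0.0228] F [ 0.   0.4 -2. ] w 0.0446
 18.84 [ 0.5405 -0.2158  0.022 ] F [-0.2 -0.2 -1.4] w 0.0447
 19.19 [ 0.5407 -0.2159  0.0215] F [-1.1  0.5  3.2] w 0.0445
rel 20.02 [ 0.5405 -0.2158  0.0212] F [-0.4  0.8 -0.8] w 0.0918
 21.51 [ 0.5394 -0.2153  0.248 ] F [-0.6 -0.4 -0.2] w 0.0917
blank [(0.72, [0.508, -0.205, 0.034])]
trough [(0.96, [0.287, -0.239, 0.002]), (0.37, [0.508, -0.204, 0.029])]
blank top 2640 [0.06781991 0.06943311 0.07099284] ((512.6246948242188, -201.6862030029297), (44.81520462036133, 115.11534881591797), 64.10552978515625)
```

View pics/w5.png

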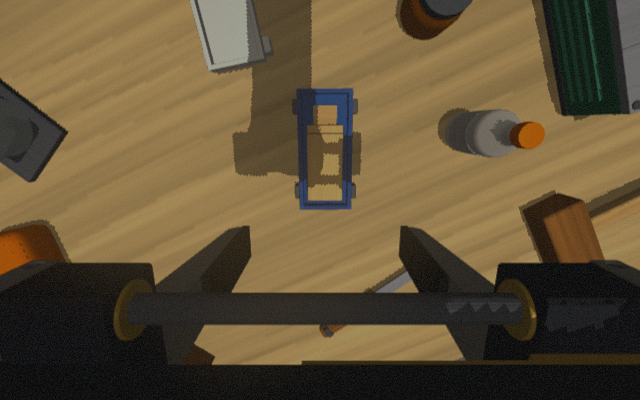

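View pics/t5.png

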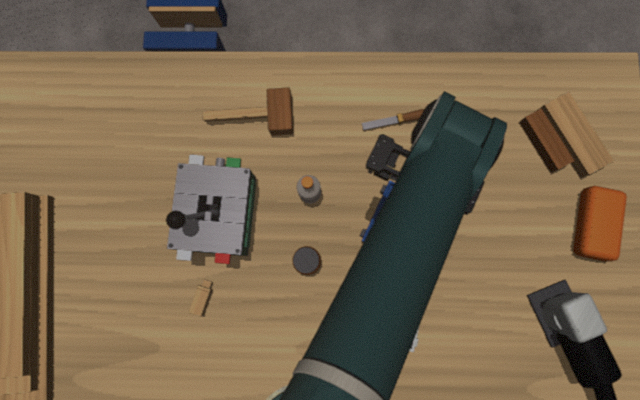

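The blank lies flat in the trough: its top is level at 0.0694 m (expected 0.070), at wrist pixels (325,165), with the lips all round it. The bystanders are unmoved. Next I'll refine the feeder pose with a wrist look in the orientation planned for the lever, with the jaws along feeder x.

```bash
python3 - <<'E'
from h import *
p=np.array(env.sense()['ee_pos'])
for y in(1.49,-1.65): print(y,[solver.inverse_kinematics(np.array(q),R(y)) for q in([.517,.27,.32],[.48,.263,.143],[.563,.18,.143],[.563,.18,.3])])
env.movel(p+[0,0,.07],rate=.3)
env.reach([.517,.27,.32],R(1.49)); env.pause(.2)
snap('wrist','w6'); st()
for n in('knob','feeder','green_tab','red_tab'): print(n,[(round(r['score'],2),np.round(r['at'],3).tolist()) for r in tip_of('wrist',n)][:3])
E
```

```text
1.49 [array([-0.71101441,  0.24742481,  0.21239711,  1.62129565, -0.05393857,
        1.27861691,  2.57144541]), array([-0.64294789,  0.34873072,  0.09846894,  1.90530401, -0.04325872,
        0.88957233,  2.53767733]), array([-0.43879322,  0.41816552,  0.09317689,  1.79973466, -0.04729798,
        0.92584101,  2.73563938]), array([-0.4927287 ,  0.27408113,  0.1582638 ,  1.62888643, -0.04508417,
        1.24219509,  2.73507531])]
-1.65 [array([-0.91567512,  0.25517347,  0.46756017,  1.63450532, -0.11902244,
        1.28025682, -0.50618715]), array([-0.9584277 ,  0.36966408,  0.49054932,  1.9256871 , -0.21932329,
        0.89841545, -0.4376158 ]), array([-0.81982099,  0.46178392,  0.59450403,  1.82525866, -0.31207404,
        0.94890231, -0.16894848]), array([-0.82767483,  0.29447028,  0.58509204,  1.65058986, -0.16984821,
        1.24774236, -0.28747379])]
 24.0 [0.5174 0.2693 0.3201] F [-0.4  0.2 -0. ] w 0.092
knob [(0.66, [0.479, 0.266, 0.188])]
feeder [(0.95, [0.516, 0.22, 0.002])]
green_tab [(0.58, [0.625, 0.169, 0.083]), (0.45, [0.477, 0.263, 0.187])]
red_tab [(0.58, [0.403, 0.181, 0.086])]
```

View pics/w6.png

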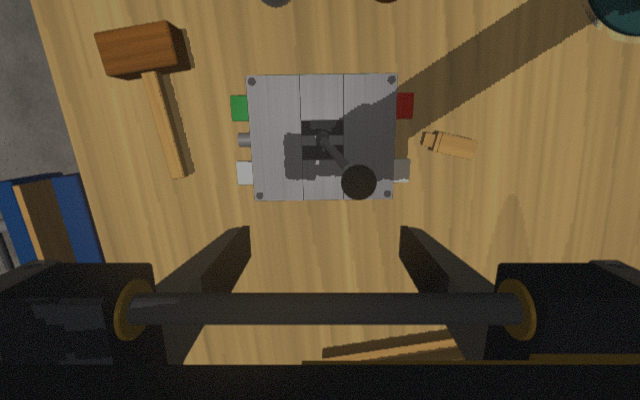

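```bash
cat > fit.py <<'E'
from h import *
from scipy.optimize import least_squares
def knobfit(n,f,c0,r=.03):
    P=cloud(n,f).reshape(-1,3); 
    for _ in range(4):
        Q=P[(np.abs(np.linalg.norm(P-c0,axis=1)-.02)<(.008))&(P[:,2]>c0[2]-.008)]
        c0=least_squares(lambda c:np.linalg.norm(Q-c,axis=1)-.02,c0,loss='soft_l1',f_scale=.002).x
    return c0,len(Q)
E
python3 - <<'E'
from fit import *
for n,f in(('wrist','w6'),('wrist','w1'),('scene','s4'),('top','t5')):
    print(f,knobfit(n,f,np.array([.479,.264,.187])))
z=np.load('pics/w6.npz');P=cloud('wrist','w6');p=z['p'].astype(int)
m=(P[...,2]>.094)&(P[...,2]<.106)&(P[...,0]>.37)&(P[...,0]<.67)&(P[...,1]>.1)&(P[...,1]<.34)
Q=P[m]; r=cv2.minAreaRect((Q[:,:2]*1000).astype(np.float32)); print(r,np.median(Q[:,2]))
for yaw in np.arange(-.1,-.04,.01):
    ax=np.array([np.cos(yaw),np.sin(yaw)]); ay=np.array([-ax[1],ax[0]]); u=Q[:,:2]@ax;v=Q[:,:2]@ay
    # steel only
    print(round(yaw,3),np.percentile(u,[.2,99.8]),np.percentile(v,[.2,99.8]),np.ptp(np.percentile(v,[.2,99.8])))
# tab colours
for nm,mm in(('g',(p[...,1]>p[...,0]+40)&(p[...,1]>p[...,2]+40)),('r',(p[...,0]>p[...,1]+80)&(p[...,0]>p[...,2]+80))):
    k=mm&m; print(nm,k.sum(),np.median(P[k],axis=0))
E
```

```text
w6 (array([0.48083487, 0.26517414, 0.18847233]), 998)
w1 (array([0.47947434, 0.26398517, 0.188525  ]), 1371)
s4 (array([0.47964454, 0.264281  , 0.18958805]), 140)
t5 (array([0.47763039, 0.26443225, 0.18772193]), 288)
((518.345458984375, 219.6782989501953), (170.36012268066406, 246.4464569091797), 86.15753173828125) 0.09938610492953792
-0.1 [0.37204557 0.61567748] [0.18438021 0.35596397] 0.1715837654593882
-0.09 [0.37502384 0.6180318 ] [0.17996088 0.35049803] 0.17053714441535728
-0.08 [0.37754635 0.6206465 ] [0.17569168 0.34504065] 0.16934896451186
-0.07 [0.38009015 0.62317386] [0.17105684 0.33992298] 0.16886614196976044
-0.06 [0.38272678 0.62563561] [0.16583962 0.33496056] 0.16912094461157584
-0.05 [0.3850624  0.62801532] [0.16027387 0.33033149] 0.17005761135945707
g 392 [0.62599032 0.16892332 0.09948814]
r 0 [nan nan nan]
  return _methods._mean(a, axis=axis, dtype=dtype,
  ret = um.true_divide(
```

Feeder centre is (0.518, 0.220) with yaw −0.068. The knob fitted at (0.481, 0.265, 0.1885), which is −40.5, +42.7 mm in feeder axes. That matches s = −0.248, c = +0.27 in y and z, so the frame is consistent. Green is the +x end, at wrist pixel (239,108), and red is at (404,105). Next I'll grip the knob and bring it to neutral.

```bash
cat >> h.py <<'E'
O=np.array([.5180,.2198,.035]); YF=-.068
def knob(s,c):
    l=.165*np.array([np.sin(s),np.cos(s)*np.sin(c),np.cos(s)*np.cos(c)]); a,b=np.cos(YF),np.sin(YF)
    return O+[a*l[0]-b*l[1],b*l[0]+a*l[1],l[2]]
TF=R(YF+np.pi/2)
def kt(s,c,dx=0): return knob(s,c)+[dx*np.cos(YF),dx*np.sin(YF),-.043]
def floc():
    f=env.sense(); w=np.array(f['wrist_force']); d=np.array(f['ee_pos'])-O; a,b=np.cos(YF),np.sin(YF)
    print(round(f['t'],2),'loc',np.round([a*d[0]+b*d[1],-b*d[0]+a*d[1],d[2]+.043],4),'Floc',np.round([a*w[0]+b*w[1],-b*w[0]+a*w[1],w[2]],1),'w',round(f['gripper_width'],4)); return np.array([a*w[0]+b*w[1],-b*w[0]+a*w[1],w[2]])
E
python3 - <<'E'
from h import *
k=kt(-.248,.27); print(k)
env.movel(k+[0,0,.12],frame=TF,rate=.25)
env.movel(k,rate=.15); floc()
effector.grasp(12); floc()
for s in(-.19,-.13,-.07,-.03,0):
    env.movel(kt(s,.27),rate=.08); f=floc()
    if abs(f).max()>20: print('stop');break
snap('wrist','w7'); snap('scene','s7')
E
python3 - <<'E'
import cv2,numpy as np
a=cv2.imread('pics/w7.png');b=cv2.imread('pics/s7.png')[40:240,260:500]
cv2.imwrite('pics/c7.png',np.hstack([cv2.resize(a,(400,250)),cv2.resize(b,(300,250))]))
E
```

```text
[0.4804907  0.26511759 0.14615696]
25.56 loc [-0.0395  0.0431  0.1552] Floc [-0.4 -0.3  0.1] w 0.0917
26.4 loc [-0.041   0.0428  0.1541] Floc [-1.3 -0.3  1.6] w 0.039
26.67 loc [-0.0315  0.0437  0.1564] Floc [-2.2  0.1  5.1] w 0.0388
26.94 loc [-0.0212  0.0439  0.1578] Floc [-2.6  0.2  4. ] w 0.0393
27.22 loc [-0.0112  0.044   0.1587] Floc [-2.2  0.2  3.4] w 0.0389
27.47 loc [-0.0049  0.0439  0.1589] Floc [-2.3  1.   1.9] w 0.039
27.72 loc [0.     0.0439 0.1589] Floc [-2.   0.3  1.9] w 0.0393
```

View pics/c7.png

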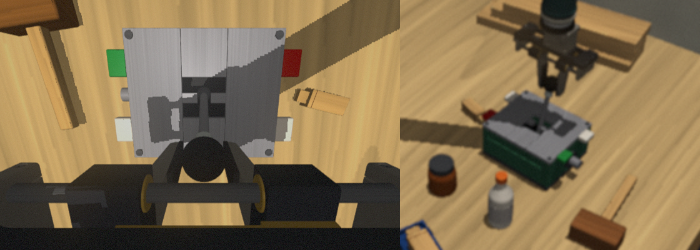

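The knob is held and the lever is upright along x, at pixel (204,157) in the left pane. Next it crosses neutral.

```bash
python3 - <<'E'
from h import *
for c in(.2,.13,.06,0,-.07,-.14,-.2,-.25,-.275):
    env.movel(kt(0,c),rate=.08); f=floc()
    if abs(f[:2]).max()>9: print('stop');break
snap('wrist','w8'); snap('scene','s8')
E
python3 - <<'E'
import cv2,numpy as np
a=cv2.imread('pics/w8.png');b=cv2.imread('pics/s8.png')[40:240,260:500]
cv2.imwrite('pics/c8.png',np.hstack([cv2.resize(a,(400,250)),cv2.resize(b,(300,250))]))
E
```

```text
28.11 loc [0.0003 0.0318 0.1618] Floc [-2.3 -0.4  0.3] w 0.0389
28.4 loc [0.0002 0.0203 0.1637] Floc [-0.8 -0.3  0.3] w 0.039
28.69 loc [1.000e-04 8.900e-03 1.648e-01] Floc [-0.9 -0.6 -0.1] w 0.039
28.97 loc [ 1.000e-04 -8.000e-04  1.651e-01] Floc [-0.5  0.1  0.1] w 0.0389
29.26 loc [ 1.000e-04 -1.250e-02  1.646e-01] Floc [-1.2  0.5  0.6] w 0.0391
29.55 loc [ 1.000e-04 -2.400e-02  1.634e-01] Floc [-0.6  0.5  1.3] w 0.0397
29.82 loc [ 0.0002 -0.0336  0.1617] Floc [-0.5 -0.7  1.8] w 0.0391
30.07 loc [ 1.000e-04 -4.160e-02  1.598e-01] Floc [-0.4 -1.1  1.7] w 0.0391
30.32 loc [ 1.000e-04 -4.500e-02  1.589e-01] Floc [-0.9  1.   3.5] w 0.0392
```

View pics/c8.png

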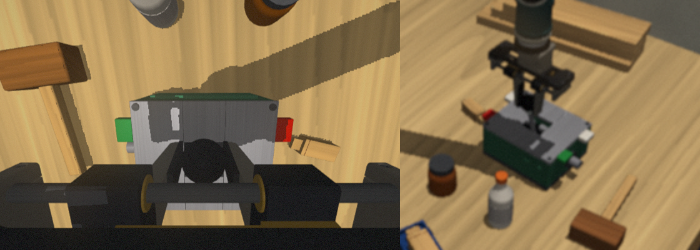

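The lever has crossed and the knob is still in the jaws. Now it goes into the green gear (+x), pressing a little past to seat it home.

```bash
python3 - <<'E'
from h import *
for s in(.04,.1,.16,.22,.27,.3):
    env.movel(kt(s,-.27),rate=.08); f=floc()
    if abs(f[:2]).max()>14: print('stop');break
else:
    dx=0
    while dx<.009 and f[0]>-14:
        dx+=.0015; env.movel(kt(.3,-.27,dx),rate=.03); env.pause(.1); f=floc()
E
```

```text
30.68 loc [ 0.0065 -0.0444  0.1587] Floc [-3.2 -1.9  4.1] w 0.0392
30.95 loc [ 0.0166 -0.044   0.1578] Floc [-0.8 -1.2  0.8] w 0.0386
31.23 loc [ 0.0264 -0.0435  0.1567] Floc [-0.6 -1.   0.6] w 0.0394
31.5 loc [ 0.0362 -0.0429  0.155 ] Floc [-1.7 -0.9 -0.3] w 0.0391
31.75 loc [ 0.0441 -0.0423  0.1532] Floc [-1.9 -0.5  1.2] w 0.0394
32.0 loc [ 0.0487 -0.042   0.1519] Floc [-2.2 -1.   1. ] w 0.039
32.35 loc [ 0.0497 -0.042   0.1517] Floc [-3.2 -0.6  0. ] w 0.0391
32.7 loc [ 0.0509 -0.0419  0.1515] Floc [-5.2  0.2  0.2] w 0.0392
33.05 loc [ 0.0519 -0.0419  0.1513] Floc [-5.5  0.3 -0.7] w 0.0392
33.4 loc [ 0.0529 -0.0419  0.1511] Floc [-7.5 -0.5  0.3] w 0.0391
33.75 loc [ 0.0539 -0.0418  0.1509] Floc [-7.8  0.5 -2. ] w 0.0392
34.1 loc [ 0.0548 -0.0418  0.1506] Floc [-9.9  0.3 -1.2] w 0.0393
```

Force climbed steadily against a stop from about x = 49–50 mm, where home is 48.8. Releasing and checking.

```bash
python3 - <<'E'
from fit import *
p=np.array(kt(.3,-.27))
effector.release(); floc()
e=np.array(env.sense()['ee_pos']); env.movel(e+[0,0,.13],rate=.2)
f=np.array([0.05*np.sin(-YF),0.05*np.cos(YF),0])
env.reach([.52,.27,.32],TF); env.pause(.2); floc()
for n,ff in(('wrist','w9'),('scene','s9'),('top','t9')):
    snap(n,ff)
    k,c=knobfit(n,ff,knob(.3,-.27)); d=k-O; a,b=np.cos(YF),np.sin(YF); l=np.array([a*d[0]+b*d[1],-b*d[0]+a*d[1],d[2]])
    print(n,c,np.round(l,4),'s',round(np.arctan2(l[0],np.hypot(l[1],l[2])),3),'c',round(np.arctan2(l[1],l[2]),3),np.linalg.norm(l))
E
```

```text
34.99 loc [ 0.0578 -0.042   0.152 ] Floc [-0.8  0.2  0.3] w 0.0918
36.54 loc [-0.0009  0.0486  0.3269] Floc [ 0.3 -0.3  0.3] w 0.092
wrist 1178 [ 0.0499 -0.0409  0.1512] s 0.308 c -0.264 0.16438821880939727
scene 156 [ 0.0492 -0.0413  0.1523] s 0.302 c -0.265 0.16535563449533497
top 280 [ 0.0468 -0.0417  0.1506] s 0.291 c -0.27 0.16312531317713766
```

View pics/w9.png

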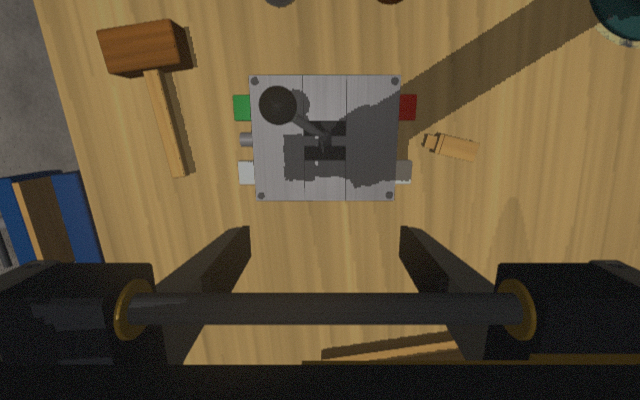

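View pics/s9.png

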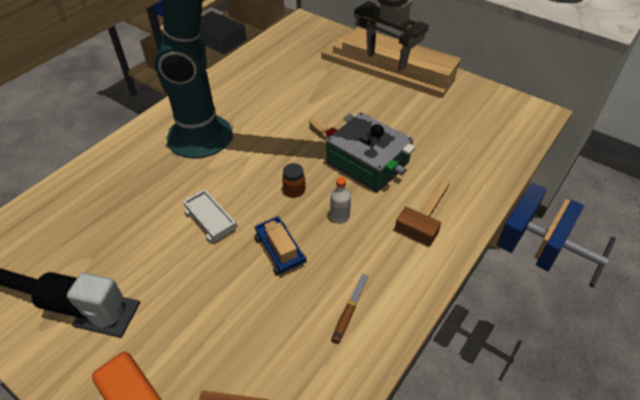

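The wrist view has the knob at (277,104) beside the green tab. The scene view has the blank in the blue trough at (282,242), and nothing else has moved. Lever reads s ≈ 0.30, c ≈ −0.27, and the robot is clear. Handing in.

```bash
python3 - <<'E'
from h import *
workorder.finish_job(); st()
E
```

```text
the job is handed in; nothing more can be done
the job is handed in; nothing more can be done
```

The feeder is ready and handed in after about 37 s of the 64 s allowed. The pine blank lies in the blue trough, and the lever is home in the gear beside the green tab and let go. The lever never went toward the red gear.

- **Blank:** it was set down on a light contact force before release. Its top reads level at z 0.069 m (0.070 expected), lengthwise within about 1–2° of the trough, with the lips visible all round.
- **Lever:** it met a firm stop at about 49–50 mm, where home is 48.8 mm. After release the three cameras read shift 0.308, 0.302 and 0.291, and cross −0.264, −0.265 and −0.270. The targets were +0.30 and −0.27, so the 0.291 from the top camera is slightly low, within its calibration error.
- **Bystanders:** the glue bottle, jar, mallet and chisel look unmoved in the last scene picture. I judged that by eye and did not re-measure them.
- **Failed step:** the first grasp closed on air above the blank. The depth pictures showed the real fingertips about 24 mm behind the reported tool point. I corrected for that from then on, and the second grasp held.

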